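Lock the pour-over bracket at the tape mark

TASK

Get the pour-over stand ready for its dripper: take the sliding bracket and its open cam lever together in one grip, lift the bracket with the lever still open until the top of its clamp is level with the lower edge of the dark tape on the post, and there squeeze the lever fully home along the bracket so that it locks at that height. Finish still gripping bracket and closed lever, do not let go, and leave the tumbler and everything else on the sill where it stands.

Things in the scene. Friction and masses are not known exactly. Their poses are not given: they have to be found in the camera images.
- stand: pour-over stand, fixed: wooden board 260 x 130 x 18 mm with an upright round steel post, 14 mm thick, top 304 mm above the sill. Origin: on the post's axis at sill height; z up. Board, bracket and ring reach from the post along the stand's -x; the lever is on its +y side. A stop collar on the post carries the clamp at the start.
- tape: mark: a band of dark tape round the post, 9 mm tall. Origin: on the post's axis at the band's LOWER edge, which is the height for the clamp's top face. It is flat and stops nothing.
- clamp_top (a point): centre of the top face of the aluminium clamp (37 mm across, 28 mm tall) that slides on the post, rigid with the bracket; the point lies on the post's axis.
- clamp (a joint): height of clamp and bracket above the stop collar, m: 0 at the start (resting on it), at most 0.150. They slide straight up and down only, cannot turn about the post or give sideways, weigh about 0.3 kg together, and with the lever open they slide down again if let go.
- bracket: sliding bracket, rigid with the clamp: aluminium bar 12 mm wide (y), 16 mm tall, level, from 39 to 118 mm from the post's axis along its own -x, then an open steel ring (centre 157 mm from the post, 92 mm over all) above the tumbler. Origin: on the post's axis at mid height of bar and clamp, 14 mm below clamp_top; axes as the stand's.
- grip_spot (a point): where bar and lever are best taken together from above: on the bar's centre line, mid height, 70 mm from the post's axis (63 mm free to the post).
- lever: steel cam lever at the bar's height, on its +y side: 6 mm thick, 16 mm tall, 81 mm long from its upright pivot pin (the origin, 28 mm from the post's axis along the bracket's -x and 21.5 mm to its +y, mid height), along its own -x. Home, it lies along the bar, outer face 18 mm from the bar's centre line: bar and lever together are 24 mm wide.
- lever_tip (a point): the lever's free tip, 81 mm from the pivot.
- cam (a joint): lever angle, rad: 0 = fully home along the bar, larger = swung out to +y (0.45 to 0.65 at the start). Open, its outer face is at most 58 mm from the bar's centre line beside grip_spot. It stays where it is left; moving it takes about 8 N at grip_spot. Below about 0.3 the cam bites: the push rises to about 20 N and the clamp grips the post.
- tumbler: blue glass tumbler, 90 mm tall, 69 mm across the rim, standing on the stand's board under the ring; origin: centre of its underside. It stays there.
- saucer1: bottom one of a stack of three white saucers, 140 mm across, 16 mm each; origin: centre of its underside. Beside the stand; leave alone.
- saucer3: top one of the three saucers; origin: centre of its underside. Leave alone.
- bowl: small dark wooden bowl, 116 mm across, 48 mm tall; origin: centre of its underside. Beside the stand; leave alone.
- dripper: white ceramic coffee dripper, 112 mm across, 74 mm tall, with an ear handle; origin: centre of its underside. Behind the post; leave alone.
- moka: aluminium moka pot, 182 mm tall, about 100 mm wide with a black handle reaching 92 mm from its axis; origin: centre of its underside. Leave alone.
- canister: stainless canister with a press-button lid, 104 mm across, 156 mm tall; origin: centre of its underside. Leave alone.
Not all that is in view belongs to the job. Of the things like the tumbler, leave any that is green or turquoise; of the rest the larger one is meant.

How it is judged:
By the outcome, as a careful person would: the job done as asked, in the order asked, and still so for the second after the job is handed in, while the arm keeps its last pose, push and grip.
It also fails if it takes over 32 s, if anything falls off the work surface, if the arm or the gripper's body presses on something with over 40 N, if the wrist force passes 120 N, or if a joint passes its speed limit or range.

ROBOT

A 6-joint arm with a two-finger parallel gripper is mounted at the origin on the work surface. World frame = base frame: x ahead of the robot, y to its left, z up, the work surface at z = 0. Lengths are in m, angles in rad, forces in N, time in s.
With the tool pointing down it reaches from about 0.325 to 0.85 m from the base axis. Payload 4.4 kg.
Tool frame: the origin (TCP) lies midway between the tips of the shut fingers; the grasp point (between the pads) lies 19 mm behind it; z points along the fingers, y is the line along which they close (so a half turn about z gives the same grasp; the last joint's range is limited). The gripper opens to 94 mm and grips with 3 to 60 N. Pads are 16 mm wide; open, the fingers measure 119 mm over their backs; the gripper's body (75 mm by 177 mm) begins 78 mm behind the grasp point.
Start: joints at [-1.427, 0.207, 1.542, -0, 1.393, -0.15], TCP at [0.167, -0.55, 0.205] pointing down, gripper open.
Joint ranges: [-2.73, 2.73], [-0.86, 2.22], [0.23, 2.46], [-1.11, 4.25], [0.08, 2.63], [-2.82, 2.82]. Speed limits (rad/s): [2.79, 2.79, 3.14, 3.14, 3.14, 3.14].

INTERFACE

Orientations are given as a rotation vector (axis times angle).
In Python, from plant import ctrl gives the robot as it stands.
- The arm moves only by the tool step_arm, never from a script. Its argument "rows" is a list of rows, each an object of numbers: "wx", "wy", "wz": the turn, a rotation vector about the tool's x, y, z scaled (see below); "x", "y", "z": the shift along the tool's x, y, z scaled (see below); "fingers": the opening, from -1 (shut) to 1 (fully open). A call has 1 to 10 rows; each row is the pose to reach, as a shift and turn from the pose commanded when the call began, along the tool's axes at that moment; what a row does not reach only later rows make up. The controller multiplies each number of a shift by 25 cm and each number of a turn by 45 degrees. A row lasts 1/10 s, in which the tool goes at most 50 mm and 8.59 degrees, less where a joint would pass 70% of its speed; a pose out of reach is approached as far as the arm can. A call with a number of a shift or a turn outside -1 to 1 is refused whole. A call with a gripper value outside its range is refused whole. The fingers move at their own pace and stop on an object; "force" is the grip in N (left out, the last holds). Time passes only in rows, so rows that repeat a pose let the fingers close. It gives the time, the measured TCP pose, the force, the opening and the grip force at its end, in the units of the state.
- ctrl.state(): the state, without advancing time (a new reading comes with each control period).
- ctrl.grab_frame(name): name is "scene" or "top"; returns a dict with "img" (420x560x3 uint8, blue, green, red), "range_z" (420x560 float32, m along the optical axis (not along the pixel's ray), 0 where there is no reading), "camera_matrix" (3x3 intrinsics, pixels), "D" ([k1, k2, p1, p2, k3] as OpenCV has them; the pictures are not rectified), "extrinsics" (4x4, takes a point from world to camera coordinates). Camera axes: x right, y down, z forward; pixel columns grow to the right and rows downward; lengths in m; the calibration is good to about 2 mm. A picture is of the moment at which its call begins.
- ctrl.sign_off(): hands the job in; it is judged then, once.
The state is a dict: "t": time; "q": joint angles; "joint_velocities": joint speeds; "joint_efforts": joint torques, N m; "position": TCP position; "tcp_rot": TCP orientation; "force": force on the tool from outside, world axes, zero at the start; "ft_torque": the same for the moment, N m; "width": finger opening in m; "gripper_force": force on a finger pad.
Only numpy, scipy, OpenCV 4.12 (cv2) and the standard library are available. Lean on these libraries where they do the work, as an engineer would, in place of code of your own. Each camera call takes 0.05 s, during which the arm holds its last target. There are 200 camera calls.

## Working session

There is one attempt and no reset: what is moved stays moved. The work goes in short steps, Python scripts to look and compute and a tool call to move; the robot and the scene stay as the last step left them, time stands still between calls to the robot, and variables do not carry over. Pictures are saved under pics/ and viewed, at most 10 in all, crops included, and the job is handed in when it is done.

Besides the shell and the picture viewer there is one more tool, called as name(argument=value, ...) on one line, values as JSON. step_arm: Moves the arm, as the interface text tells. Its arguments: {"type":"object","properties":{"rows":{"type":"array","items":{"type":"object","properties":{"wx":{"type":"number","minimum":-1,"maximum":1},"wy":{"type":"number","minimum":-1,"maximum":1},"wz":{"type":"number","minimum":-1,"maximum":1},"x":{"type":"number","minimum":-1,"maximum":1},"y":{"type":"number","minimum":-1,"maximum":1},"z":{"type":"number","minimum":-1,"maximum":1},"fingers":{"type":"number"}}}},"force":{"type":"number"}},"required":["rows"]}

```bash
mkdir -p pics
cat > h.py <<'E'
import numpy as np, cv2
from plant import ctrl
def grab(n):
    f=ctrl.grab_frame(n); np.savez(f'{n}.npz',**f); return f
def load(n): return dict(np.load(f'{n}.npz'))
def pts(f):
    K,D,T=f['camera_matrix'],f['D'],f['extrinsics']
    h,w=f['range_z'].shape
    uv=np.stack(np.meshgrid(np.arange(w),np.arange(h)),-1).reshape(-1,1,2).astype(float)
    n=cv2.undistortPoints(uv,K,D).reshape(h,w,2)
    z=f['range_z'][...,None]
    c=np.concatenate([n*z,z],-1)
    R,t=T[:3,:3],T[:3,3]
    return (c-t)@R
def plane(f,u,v,z):
    K,D,T=f['camera_matrix'],f['D'],f['extrinsics']
    n=cv2.undistortPoints(np.array([[[u,v]]],float),K,D).ravel()
    R,t=T[:3,:3],T[:3,3]
    d=R.T@np.array([*n,1]); o=-R.T@t
    return o+d*(z-o[2])/d[2]
E
python3 - <<'E'
from h import *
for n in('scene','top'):
    f=grab(n); cv2.imwrite(f'pics/{n}0.png',f['img'])
    print(-f['extrinsics'][:3,:3].T@f['extrinsics'][:3,3], f['camera_matrix'][0,0])
print(ctrl.state())
E
```

```text
[0.98436264 0.62520927 1.03043048] 406.397259437399
[0.40553025 0.01297704 1.22017739] 384.57593190532145
{'t': 0.1, 'q': array([-1.42748155e+00,  2.07351908e-01,  1.54274052e+00,  1.91067618e-06,
        1.39352959e+00, -1.50489240e-01]), 'joint_velocities': array([-0.00129777, -0.00142842, -0.00267281,  0.00028637, -0.00033509,
       -0.00071909]), 'joint_efforts': array([-8.06344869e-04, -3.71866751e+01, -2.82295096e+01,  6.98730396e-02,
        3.11362802e-02, -5.07875154e-05]), 'position': array([ 0.16641084, -0.54965392,  0.20443069]), 'tcp_rot': array([-3.10574807e+00, -4.59550598e-01, -1.43794166e-05]), 'force': array([ 0.13833946, -0.15279261,  0.51367239]), 'ft_torque': array([0.01102871, 0.00719523, 0.02274879]), 'gripper_force': 0.0, 'width': 0.09404325112466767}
```

View pics/scene0.png

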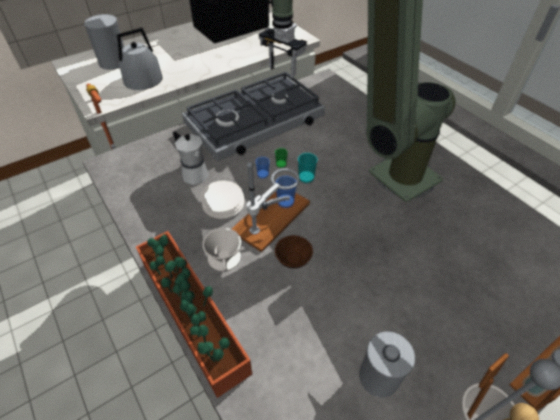

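View pics/top0.png

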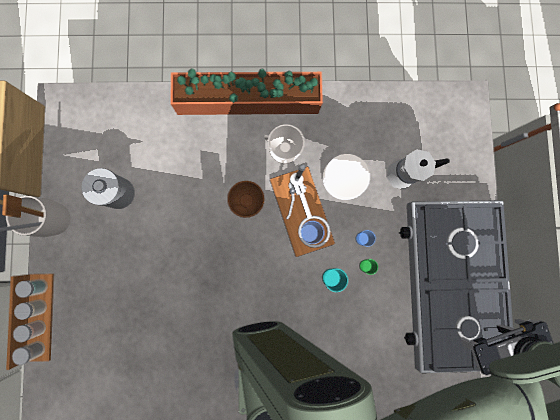

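Top view: the tumbler candidates are blue (313,232) under the ring, a smaller blue (366,238), green (368,267) and turquoise (335,280). The larger blue one under the ring fits, and the stand with its post is at about (297,178). I'll confirm in an enlarged crop.

Run:
```python
from h import *
a=load('top')['img'][150:260,255:385]; b=load('scene')['img'][150:260,215:325]
a=cv2.resize(a,None,fx=3.2,fy=4,interpolation=2); a=cv2.resize(load('top')['img'][150:260,260:350],None,fx=4.4,fy=4.4,interpolation=2)
b=cv2.resize(b[:,:90],None,fx=4.4,fy=4.4,interpolation=2)
cv2.imwrite('pics/crop.png',np.hstack([a,b]))
f=load('top');P=pts(f)
for n in('top','scene'):
    f=load(n);P=pts(f)
    hsv=cv2.cvtColor(f['img'],cv2.COLOR_BGR2HSV)
    x=P[...,0];y=P[...,1];z=P[...,2]
    m=(f['range_z']>0)&(z>0.008)&(z<0.03)&(hsv[...,0]<20)&(hsv[...,1]>90)&(abs(x-.57)<.25)&(abs(y)<.25)
    m=cv2.morphologyEx(m.astype('u1'),cv2.MORPH_OPEN,np.ones((2,2)))
    k,l,s,c=cv2.connectedComponentsWithStats(m)
    i=1+s[1:,4].argmax(); q=P[l==i]
    print(n,s[i],cv2.minAreaRect(q[:,:2].astype('f4')),np.median(q[:,2]))
f=load('top')
print(plane(f,297,178,.3),plane(f,313,232,.09))
```

```text
top [ 271  172   64   85 1404] ((0.496073842048645, -0.07011005282402039), (0.2599102556705475, 0.21490874886512756), 18.43366241455078) 0.018582259131996813
scene [ 233  195   78   57 1709] ((0.7598962783813477, 0.1851188838481903), (0.9593664407730103, 0.23637841641902924), 49.13490676879883) 0.01894903661435191
[ 0.56780434 -0.06928739  0.3       ] [ 0.44338582 -0.13164508  0.09      ]
```

View pics/crop.png

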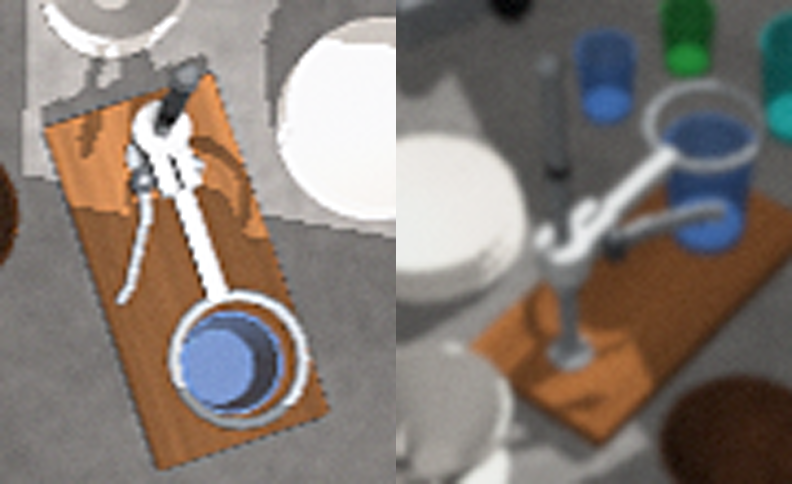

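The crop confirms it: the larger blue tumbler stands under the steel ring at top (313,232). The bar runs from (301,187) to (309,217), the open lever lies on its left with its tip at (287,218), and the tape shows in the scene view at about (252,189).

Run:
```python
from h import *
f=load('top');P=pts(f);I=f['img'];hsv=cv2.cvtColor(I,cv2.COLOR_BGR2HSV)
m=((hsv[...,0]<20)&(hsv[...,1]>90)).astype('u1');m[:160]=0;m[260:]=0;m[:,:268]=0;m[:,340:]=0
k,l,s,c=cv2.connectedComponentsWithStats(m);l=(l==1+s[1:,4].argmax())
cn=max(cv2.findContours(l.astype('u1'),0,1)[0],key=cv2.contourArea)
hull=np.array([plane(f,*p[0],.018)[:2] for p in cn],'f4')
print('board',cv2.minAreaRect(hull))
x,y,z=P[...,0],P[...,1],P[...,2]
b=(z>.1)&(z<.25)&(abs(x-.52)<.12)&(abs(y+.09)<.1)
v,u=np.nonzero(b)
for r in range(v.min(),v.max()+1):
    c=u[v==r]
    if len(c):print(r,[(int(i),round(float(z[r,i])*1000)) for i in c if i%1==0])
g=load('scene');G=cv2.cvtColor(g['img'],cv2.COLOR_BGR2GRAY)
print(G[158:240,246:262].tolist().__str__().replace('], [','\n'))
Q=pts(g)[...,2]; print([(r,round(float(Q[r,252])*1000)) for r in range(160,215,2)])
```

```text
board ((0.5132308602333069, -0.10728198289871216), (0.2586662173271179, 0.12898041307926178), 17.39191246032715)
172 [(297, 250)]
173 [(294, 140), (295, 136), (296, 220), (297, 243)]
174 [(292, 139), (293, 138), (294, 140), (295, 145), (296, 220), (297, 233), (298, 242), (300, 244), (301, 235)]
175 [(291, 141), (292, 139), (293, 144), (294, 142), (295, 141), (296, 217), (297, 223), (298, 231), (299, 234), (300, 229), (301, 141)]
176 [(291, 140), (292, 138), (293, 137), (294, 138), (295, 184), (296, 209), (297, 212), (298, 220), (299, 218), (300, 217), (301, 138)]
177 [(290, 141), (291, 139), (292, 144), (293, 140), (294, 142), (295, 180), (296, 197), (297, 211), (298, 211), (299, 206), (300, 141), (301, 143), (302, 139)]
178 [(290, 141), (291, 141), (292, 143), (293, 142), (294, 152), (295, 171), (296, 183), (297, 190), (298, 188), (299, 180), (300, 137), (301, 140), (302, 141)]
179 [(290, 143), (291, 142), (292, 137), (293, 142), (294, 147), (295, 162), (296, 168), (297, 176), (298, 171), (299, 141), (300, 142), (301, 142), (302, 141)]
180 [(289, 114), (290, 138), (291, 141), (292, 
[... 13908 characters left out ...]
 90, 100, 108, 112, 118, 117, 118, 123, 124, 127, 120, 123
73, 76, 87, 99, 110, 114, 113, 118, 121, 126, 125, 125, 125, 122, 121, 120
85, 93, 103, 112, 114, 116, 122, 121, 121, 125, 122, 122, 125, 126, 117, 119
93, 103, 115, 118, 118, 120, 119, 121, 123, 122, 122, 117, 114, 116, 113, 114
88, 102, 111, 115, 119, 120, 119, 117, 119, 119, 113, 111, 102, 99, 99, 102]]
[(160, 0), (162, 1), (164, 305), (166, 300), (168, 290), (170, 287), (172, 277), (174, 269), (176, 261), (178, 1030), (180, 249), (182, 243), (184, 232), (186, 224), (188, 215), (190, 211), (192, 199), (194, 194), (196, 184), (198, 178), (200, 169), (202, 160), (204, 148), (206, 142), (208, 142), (210, 139), (212, 129), (214, 121)]
```

Run:
```python
from h import *
f=load('top');P=pts(f);z=P[...,2];I=f['img']
ii,jj=np.indices(z.shape)
def band(m,zz): return np.array([plane(f,u,v,zz)[:2] for v,u in zip(*np.nonzero(m))],'f4')
ring=band((z>.12)&(z<.14)&(ii>=219)&(ii<=246)&(jj>=298)&(jj<=329),.130)
r=cv2.fitEllipse(cv2.convexHull(ring));print('ring',r)
bar=band((z>.12)&(z<.145)&(ii>=197)&(ii<=214)&(jj>298)&(jj<312),.134)
d=cv2.fitLine(bar,2,0,.01,.01).ravel();print('bar',d,np.degrees(np.arctan2(d[1],d[0])))
lev=band((z>.12)&(z<.145)&(ii>=195)&(ii<=218)&(jj>280)&(jj<296),.134)
e=cv2.fitLine(lev,2,0,.01,.01).ravel();print('lever',e,np.degrees(np.arctan2(e[1],e[0])))
clp=band((z>.134)&(z<.146)&(ii>=173)&(ii<=184)&(jj>288)&(jj<304),.140)
print('clamp',cv2.minEnclosingCircle(clp))
a=np.arctan2(d[1],d[0]); a=a if np.cos(a)>0 else a+np.pi
X=np.array([np.cos(a),np.sin(a)]);Y=np.array([-X[1],X[0]])
print('post from ring',np.array(r[0])+.157*X, 'bar offset of ring',(np.array(r[0])-d[2:])@Y)
print('tip',(lev-r[0])@Y, )if 0 else None
Lp=(lev-(np.array(r[0])+.157*X)); s=Lp@X; y=Lp@Y
print('lever outer max y near -70:',y[abs(s+.07)<.006].max()+.0012,'tip',s.min(),y[s<s.min()+.005].mean())
# post top
post=P[(z>.20)&(z<.30)&(ii<180)&(ii>160)&(jj>290)&(jj<310)];print('post pts',np.median(post[:,:2],0),len(post))
G=cv2.cvtColor(I,cv2.COLOR_BGR2GRAY);print(G[162:184,292:308])
# tape: scene
p=np.array(r[0])+.157*X
for n in('scene','top'):
    g=load(n)
    zz=np.arange(.15,.305,.002);w=np.c_[np.tile(p,(len(zz),1)),zz]
    uv=cv2.projectPoints(w,cv2.Rodrigues(g['extrinsics'][:3,:3])[0],g['extrinsics'][:3,3],g['camera_matrix'],g['D'])[0].reshape(-1,2).astype('f4')
    gr=cv2.cvtColor(g['img'],cv2.COLOR_BGR2GRAY)
    v=cv2.remap(gr,uv[:,0].copy(),uv[:,1].copy(),1).ravel()
    print(n,[(round(float(a),3),int(b)) for a,b in zip(zz,v)],uv[0],uv[-1])
```

```text
ring ((0.4428705871105194, -0.12775954604148865), (0.08537407964468002, 0.09044143557548523), 170.29595947265625)
bar [ 0.9491996   0.31467456  0.5173026  -0.1039066 ] 18.341167
lever [ 0.9699431  -0.24333192  0.51670206 -0.06316363] -14.083277
clamp ((0.5917194485664368, -0.08205394446849823), 0.020368507131934166)
post from ring [ 0.59189492 -0.07835564] bar offset of ring 0.0007806463831006027
lever outer max y near -70: 0.0455699806184672 tip -0.09581425337298866 0.057487853204165086
post pts [ 0.58876823 -0.07733376] 47
[[115 110 158 180 178 178 181 187 181 182 182 184 189 133 153 177]
 [120 115 167 189 185 189 178 182 184 180 136 107 111 111 106 156]
 [125 119 115 169 192 189 143 163 142  95 106 117 114 117 110 155]
 [122 120 114 173 151 114 117 104 104 117 138 150 135 115 114 161]
 [124 123 125 120 124 121  98 100 128 152 159 159 140 120 118  91]
 [130 123 122 120 128 122 111 101 130 153 151 150 130  95 130 170]
 [128 121 123 121 126 126 105  92 102 141 146 146 122 140 164 172]
 [125 119 123 126 122 124  92  91  97  93 110 102 113 149 166 164]
 [125 120 127 113 100 115  90  48
[... 2317 characters left out ...]
0.204, 38), (0.206, 41), (0.208, 44), (0.21, 47), (0.212, 49), (0.214, 51), (0.216, 53), (0.218, 55), (0.22, 57), (0.222, 59), (0.224, 61), (0.226, 60), (0.228, 60), (0.23, 59), (0.232, 58), (0.234, 57), (0.236, 56), (0.238, 55), (0.24, 56), (0.242, 57), (0.244, 58), (0.246, 59), (0.248, 60), (0.25, 61), (0.252, 61), (0.254, 61), (0.256, 60), (0.258, 58), (0.26, 57), (0.262, 56), (0.264, 55), (0.266, 54), (0.268, 55), (0.27, 56), (0.272, 58), (0.274, 60), (0.276, 64), (0.278, 69), (0.28, 75), (0.282, 80), (0.284, 85), (0.286, 90), (0.288, 94), (0.29, 97), (0.292, 98), (0.294, 101), (0.296, 105), (0.298, 109), (0.3, 117), (0.302, 123), (0.304, 130)] [295.48395 178.84306] [300.6501  167.86662]
```

Run:
```python
from h import *
F=[grab('scene') for _ in range(8)]
f=F[0]; f['img']=np.mean([g['img'] for g in F],0).astype('f4'); 
rz=np.stack([g['range_z'] for g in F]); f['range_z']=np.median(rz,0)
P=pts(f);x,y,z=P[...,0],P[...,1],P[...,2];G=f['img'].mean(-1)
near=np.hypot(x-.592,y+.078)<.014
S=[]
for r in range(164,200):
    c=[j for j in range(246,260) if near[r,j]]
    if len(c)>=2: 
        m=P[r,c]; S.append([r,np.mean(c),len(c),*m.mean(0)])
S=np.array(S);
k=np.polyfit(S[:,0],S[:,5],1);res=S[:,5]-np.polyval(k,S[:,0]);ok=abs(res)<.006;k=np.polyfit(S[ok,0],S[ok,5],1)
print('slope',k,'n',ok.sum(),'std',res[ok].std(),'surface xy',S[ok][:,3:5].mean(0))
prof=G[180:197,249:253].mean(1);rows=np.arange(180,197)
base=np.median(np.r_[prof[:5],prof[-4:]]);w=np.clip(base-prof-4,0,None)
cr=(w*rows).sum()/w.sum();print(prof.round(),'centroid',cr,'tape centre z',np.polyval(k,cr))
# clamp top in scene
m=(np.hypot(x-.592,y+.078)<.018)&(np.hypot(x-.592,y+.078)>.01)&(z>.134)&(z<.147)
print('clamp z scene',np.median(z[m]),m.sum())
b=(abs(x-.45)<.06)&(abs(y+.09)<.03)&(z>.01)&(z<.026);print('board',np.median(z[b]),b.sum())
s=(abs(x-.6)<.1)&(abs(y-.1)<.02)&(abs(z)<.01);print('sill',np.median(z[s]),s.sum())
t=load('top');Q=pts(t);print('top clamp',)
q=Q[...,2];mm=(np.hypot(Q[...,0]-.592,Q[...,1]+.078)<.02)&(q>.136)&(q<.146);print(np.median(q[mm]),mm.sum())
# post top
mt=near&(z>.29);print('posttop max',np.sort(z[mt])[-5:])
```

```text
slope [-0.00387261  0.9438993 ] n 36 std 0.0013583507792494633 surface xy [ 0.59746407 -0.07674241]
[77. 77. 78. 77. 77. 76. 74. 67. 52. 40. 48. 63. 75. 79. 79. 81. 82.] centroid 189.12550777804782 tape centre z 0.21149050608866005
clamp z scene 0.1410821248572412 50
board 0.019324132928363477 428
sill 0.0013907006663775845 657
top clamp
0.14021518048147863 93
posttop max [0.30465888 0.30503205 0.30503639 0.30510556 0.30513277]
```

Run:
```python
from h import *
F=[grab('scene') for _ in range(8)]
f=F[0]; G=np.mean([g['img'] for g in F],0).mean(-1); f['range_z']=np.median(np.stack([g['range_z'] for g in F]),0)
P=pts(f)
for c in range(249,254):
    r=np.arange(168,203);q=P[r,c];ok=np.hypot(q[:,0]-.595,q[:,1]+.077)<.013
    k=np.polyfit(r[ok],q[ok,2],1);e=q[:,2]-np.polyval(k,r);ok&=abs(e)<.004;k=np.polyfit(r[ok],q[ok,2],1)
    pr=G[182:197,c];b=np.median(np.r_[pr[:4],pr[-3:]]);w=np.clip(b-pr-5,0,None);cr=(w*np.arange(182,197)).sum()/w.sum()
    print(c,ok.sum(),round(cr,2),round(np.polyval(k,cr),4),q[ok,:2].mean(0).round(4))
```

```text
249 22 188.71 0.2119 [ 0.6013 -0.0796]
250 33 189.15 0.2111 [ 0.6003 -0.0781]
251 35 189.33 0.2117 [ 0.5986 -0.0759]
252 35 189.21 0.212 [ 0.596  -0.0748]
253 28 188.73 0.2123 [ 0.5935 -0.0749]
```

step_arm(rows=[{"x": 0.3, "y": -0.2, "z": -0.28, "fingers": 1}, {"x": 0.5, "y": -0.37, "z": -0.28, "fingers": 1}, {"x": 0.65, "y": -0.5, "z": -0.28, "fingers": 1}, {"x": 0.8, "y": -0.6, "z": -0.28, "fingers": 1}, {"x": 0.95, "y": -0.7, "z": -0.28, "fingers": 1}, {"x": 0.95, "y": -0.7, "z": -0.28, "fingers": 1}, {"x": 0.95, "y": -0.7, "z": -0.28, "fingers": 1}, {"x": 0.95, "y": -0.7, "z": -0.28, "fingers": 1}, {"x": 0.95, "y": -0.7, "z": -0.28, "fingers": 1}, {"x": 0.95, "y": -0.7, "z": -0.28, "fingers": 1}])

```text
schema error: expected keys wx, wy, wz, x, y, z, fingers
```

```bash
cat >> h.py <<'E'
from scipy.spatial.transform import Rotation as Ro
A=np.radians(17.6);X=np.array([np.cos(A),np.sin(A),0]);Y=np.array([-X[1],X[0],0]);GS=np.array([.526,-.101,.126])
def rep(tgt=None):
    s=ctrl.state();R=Ro.from_rotvec(s['tcp_rot']).as_matrix()
    d=s['position']-GS
    print('t',round(s['t'],2),'tcp',s['position'].round(4),'rel stand',(d@X).round(4),(d@Y).round(4),d[2].round(4),'yaw',np.degrees(np.arctan2(R[1,0],R[0,0])).round(2),'tilt',R[:,2].round(3),'F',s['force'].round(1),'Fy',(s['force']@Y).round(1),'w',round(s['width'],4),'gf',round(s['gripper_force'],1))
    if tgt is not None: print('move',(R.T@(GS+tgt[0]*X+tgt[1]*Y+[0,0,tgt[2]]-s['position'])/.25).round(3))
E
python3 -c "
from h import *
rep((0,.026,.15))"
```

```text
t 0.9 tcp [ 0.1665 -0.5504  0.2055] rel stand -0.4785 -0.3196 0.0795 yaw 16.83 tilt [ 0. -0. -1.] F [0.1 0.3 0.9] Fy 0.3 w 0.094 gf 0.0
move [ 1.895 -1.408 -0.282]
```

step_arm(rows=[{"wx": 0, "wy": 0, "wz": 0, "x": 0.95, "y": -0.7, "z": -0.28, "fingers": 1}, {"wx": 0, "wy": 0, "wz": 0, "x": 0.95, "y": -0.7, "z": -0.28, "fingers": 1}, {"wx": 0, "wy": 0, "wz": 0, "x": 0.95, "y": -0.7, "z": -0.28, "fingers": 1}, {"wx": 0, "wy": 0, "wz": 0, "x": 0.95, "y": -0.7, "z": -0.28, "fingers": 1}, {"wx": 0, "wy": 0, "wz": 0, "x": 0.95, "y": -0.7, "z": -0.28, "fingers": 1}, {"wx": 0, "wy": 0, "wz": 0, "x": 0.95, "y": -0.7, "z": -0.28, "fingers": 1}, {"wx": 0, "wy": 0, "wz": 0, "x": 0.95, "y": -0.7, "z": -0.28, "fingers": 1}, {"wx": 0, "wy": 0, "wz": 0, "x": 0.95, "y": -0.7, "z": -0.28, "fingers": 1}])

```text
t: 1.7
position: [0.3439, -0.3136, 0.2761]
tcp_rot: [3.105, 0.464, 0.0]
force: [-0.3, 0.3, 0.3]
width: 0.0942
gripper_force: 0.0
```

```bash
python3 -c "
from h import *
rep((0,.026,.13))"
```

```text
t 1.7 tcp [ 0.3439 -0.3136  0.2761] rel stand -0.2379 -0.1475 0.1501 yaw 17.01 tilt [ 0.001 -0.002 -1.   ] F [-0.3  0.3  0.3] Fy 0.4 w 0.0942 gf 0.0
move [ 0.944 -0.704  0.079]
```

step_arm(rows=[{"wx": 0, "wy": 0, "wz": -0.013, "x": 0.94, "y": -0.7, "z": 0.08, "fingers": 1}, {"wx": 0, "wy": 0, "wz": -0.013, "x": 0.94, "y": -0.7, "z": 0.08, "fingers": 1}, {"wx": 0, "wy": 0, "wz": -0.013, "x": 0.94, "y": -0.7, "z": 0.08, "fingers": 1}, {"wx": 0, "wy": 0, "wz": -0.013, "x": 0.94, "y": -0.7, "z": 0.08, "fingers": 1}, {"wx": 0, "wy": 0, "wz": -0.013, "x": 0.94, "y": -0.7, "z": 0.08, "fingers": 1}, {"wx": 0, "wy": 0, "wz": -0.013, "x": 0.94, "y": -0.7, "z": 0.08, "fingers": 1}, {"wx": 0, "wy": 0, "wz": -0.013, "x": 0.94, "y": -0.7, "z": 0.08, "fingers": 1}, {"wx": 0, "wy": 0, "wz": -0.013, "x": 0.94, "y": -0.7, "z": 0.08, "fingers": 1}, {"wx": 0, "wy": 0, "wz": -0.013, "x": 0.94, "y": -0.7, "z": 0.08, "fingers": 1}])

```text
t: 2.6
position: [0.5167, -0.0805, 0.2549]
tcp_rot: [3.106, 0.472, -0.002]
force: [-0.9, 0.2, 0.2]
width: 0.0943
gripper_force: 0.0
```

```bash
python3 -c "
from h import *
rep((0,.026,-.019))
f=grab('scene');g=grab('top')
a=cv2.resize(f['img'][110:260,190:340],(400,400),interpolation=2);b=cv2.resize(g['img'][120:270,230:380],(400,400),interpolation=2)
cv2.imwrite('pics/c2.png',np.hstack([a,b]))"
```

```text
t 2.6 tcp [ 0.5167 -0.0805  0.2549] rel stand -0.0027 0.0224 0.1289 yaw 17.27 tilt [-0.001 -0.    -1.   ] F [-0.9  0.2  0.2] Fy 0.5 w 0.0943 gf 0.0
move [ 0.011 -0.015  0.592]
```

View pics/c2.png

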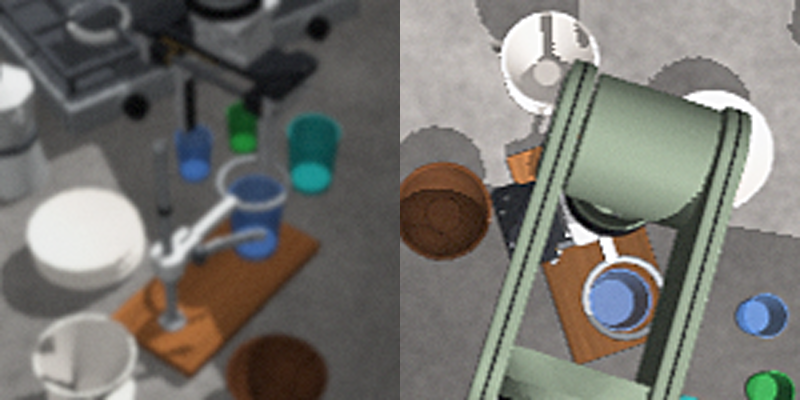

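The crop shows the gripper over the bracket, with its fingers at about (190,100) and (268,125) in the left half, one on each side of bar and lever. The post at (162,180) is clear, so I can descend.

step_arm(rows=[{"wx": 0, "wy": 0, "wz": -0.005, "x": 0.01, "y": -0.015, "z": 0.15, "fingers": 1}, {"wx": 0, "wy": 0, "wz": -0.005, "x": 0.01, "y": -0.015, "z": 0.3, "fingers": 1}, {"wx": 0, "wy": 0, "wz": -0.005, "x": 0.01, "y": -0.015, "z": 0.4, "fingers": 1}, {"wx": 0, "wy": 0, "wz": -0.005, "x": 0.01, "y": -0.015, "z": 0.5, "fingers": 1}, {"wx": 0, "wy": 0, "wz": -0.005, "x": 0.01, "y": -0.015, "z": 0.59, "fingers": 1}, {"wx": 0, "wy": 0, "wz": -0.005, "x": 0.01, "y": -0.015, "z": 0.59, "fingers": 1}, {"wx": 0, "wy": 0, "wz": -0.005, "x": 0.01, "y": -0.015, "z": 0.59, "fingers": 1}])

```text
t: 3.4
position: [0.5184, -0.0752, 0.1083]
tcp_rot: [3.105, 0.479, -0.0]
force: [0.1, -0.6, 0.9]
width: 0.094
gripper_force: 0.0
```

```bash
python3 -c "
from h import *
rep((0,.026,-.019))"
```

```text
t 3.4 tcp [ 0.5184 -0.0752  0.1083] rel stand 0.0006 0.0269 -0.0177 yaw 17.54 tilt [-0. -0. -1.] F [ 0.1 -0.6  0.9] Fy -0.6 w 0.094 gf 0.0
move [-0.002  0.003  0.005]
```

step_arm(rows=[{"wx": 0, "wy": 0, "wz": 0, "x": 0, "y": 0.01, "z": 0, "fingers": 0.3}, {"wx": 0, "wy": 0, "wz": 0, "x": 0, "y": 0.01, "z": 0, "fingers": 0.3}, {"wx": 0, "wy": 0, "wz": 0, "x": 0, "y": 0.01, "z": 0, "fingers": 0.3}, {"wx": 0, "wy": 0, "wz": 0, "x": 0, "y": 0.01, "z": 0, "fingers": 0.3}, {"wx": 0, "wy": 0, "wz": 0, "x": 0, "y": 0.01, "z": 0, "fingers": 0.3}], force=6)

```text
t: 3.9
position: [0.5208, -0.0794, 0.1087]
tcp_rot: [3.098, 0.482, 0.004]
force: [1.6, -7.6, -2.2]
width: 0.0618
gripper_force: 4.1
```

```bash
python3 -c "
from h import *
rep()"
```

```text
t 3.9 tcp [ 0.5208 -0.0794  0.1087] rel stand 0.0016 0.0222 -0.0173 yaw 17.68 tilt [ 0.003 -0.006 -1.   ] F [ 1.6 -7.6 -2.2] Fy -7.7 w 0.0618 gf 4.1
```

step_arm(rows=[{"wx": 0, "wy": 0, "wz": 0, "x": 0, "y": 0.01, "z": 0, "fingers": 0.28}, {"wx": 0, "wy": 0, "wz": 0, "x": 0, "y": 0.016, "z": 0, "fingers": 0.25}, {"wx": 0, "wy": 0, "wz": 0, "x": 0, "y": 0.018, "z": 0, "fingers": 0.22}, {"wx": 0, "wy": 0, "wz": 0, "x": 0, "y": 0.018, "z": 0, "fingers": 0.22}, {"wx": 0, "wy": 0, "wz": 0, "x": 0, "y": 0.018, "z": 0, "fingers": 0.22}], force=6)

```text
t: 4.4
position: [0.5213, -0.0814, 0.1084]
tcp_rot: [3.103, 0.482, 0.002]
force: [0.6, -4.1, 0.9]
width: 0.057
gripper_force: 1.8
```

```bash
python3 -c "
from h import *
rep()"
```

```text
t 4.4 tcp [ 0.5213 -0.0814  0.1084] rel stand 0.0015 0.0201 -0.0176 yaw 17.65 tilt [ 0.001 -0.001 -1.   ] F [ 0.6 -4.1  0.9] Fy -4.1 w 0.057 gf 1.8
```

step_arm(rows=[{"wx": 0, "wy": 0, "wz": 0, "x": 0, "y": 0.004, "z": 0, "fingers": 0.17}, {"wx": 0, "wy": 0, "wz": 0, "x": 0, "y": 0.008, "z": 0, "fingers": 0.13}, {"wx": 0, "wy": 0, "wz": 0, "x": 0, "y": 0.01, "z": 0, "fingers": 0.12}, {"wx": 0, "wy": 0, "wz": 0, "x": 0, "y": 0.01, "z": 0, "fingers": 0.12}, {"wx": 0, "wy": 0, "wz": 0, "x": 0, "y": 0.01, "z": 0, "fingers": 0.12}], force=8)

```text
t: 4.9
position: [0.5219, -0.0833, 0.1084]
tcp_rot: [3.104, 0.482, 0.001]
force: [1.1, -3.2, 3.7]
width: 0.0536
gripper_force: 7.5
```

```bash
python3 -c "
from h import *
rep()"
```

```text
t 4.9 tcp [ 0.5219 -0.0833  0.1084] rel stand 0.0015 0.0181 -0.0176 yaw 17.64 tilt [ 0.001 -0.    -1.   ] F [ 1.1 -3.2  3.7] Fy -3.3 w 0.0536 gf 7.5
```

step_arm(rows=[{"wx": 0, "wy": 0, "wz": 0, "x": 0, "y": 0.002, "z": -0.015, "fingers": 0.13}, {"wx": 0, "wy": 0, "wz": 0, "x": 0, "y": 0.002, "z": -0.03, "fingers": 0.13}, {"wx": 0, "wy": 0, "wz": 0, "x": 0, "y": 0.002, "z": -0.04, "fingers": 0.13}, {"wx": 0, "wy": 0, "wz": 0, "x": 0, "y": 0.002, "z": -0.04, "fingers": 0.13}], force=8)

```text
t: 5.3
position: [0.5219, -0.0833, 0.1177]
tcp_rot: [-3.104, -0.482, -0.001]
force: [3.9, -1.5, -2.7]
width: 0.0533
gripper_force: 7.6
```

```bash
cat >> h.py <<'E'
def meas(n=4):
    F=[grab('scene') for _ in range(n)]; f=F[0]; f['range_z']=np.median(np.stack([g['range_z'] for g in F]),0)
    P=pts(f);x,y,z=P[...,0],P[...,1],P[...,2];r=np.hypot(x-.592,y+.080)
    s=z[(r<.020)&(r>.010)&(z>.12)&(z<.26)]
    h,e=np.histogram(s,np.arange(.12,.26,.002)); i=h.argmax()
    c=np.median(s[abs(s-e[i]-.001)<.004]); print('clamp top scene',round(c,4),'hist',dict(zip(e.round(3)[h>3],h[h>3])))
    cv2.imwrite('pics/last.png',cv2.resize(F[0]['img'][130:255,195:320],(600,600),interpolation=2))
E
python3 -c "
from h import *
rep();meas()"
```

```text
t 5.3 tcp [ 0.5219 -0.0833  0.1177] rel stand 0.0014 0.0181 -0.0083 yaw 17.65 tilt [ 0.     0.001 -1.   ] F [ 3.9 -1.5 -2.7] Fy -2.6 w 0.0533 gf 7.6Traceback (most recent call last):
  File "<string>", line 3, in <module>
    rep();meas()
          ~~~~^^
  File "h.py", line 33, in meas
    c=np.median(s[abs(s-e[i]-.001)<.004]); print('clamp top scene',round(c,4),'hist',dict(zip(e.round(3)[h>3],h[h>3])))
                                                                                              ~~~~~~~~~~^^^^^
IndexError: boolean index did not match indexed array along axis 0; size of axis is 70 but size of corresponding boolean axis is 69
```

```bash
sed -i 's/e.round(3)\[h>3\]/e[:-1][h>3].round(3)/' h.py
python3 -c "
from h import *
meas()"
```

```text
clamp top scene 0.1504 hist {np.float64(0.122): np.int64(4), np.float64(0.128): np.int64(5), np.float64(0.132): np.int64(8), np.float64(0.136): np.int64(5), np.float64(0.14): np.int64(7), np.float64(0.144): np.int64(5), np.float64(0.146): np.int64(7), np.float64(0.148): np.int64(20), np.float64(0.15): np.int64(39)}
```

View pics/last.png

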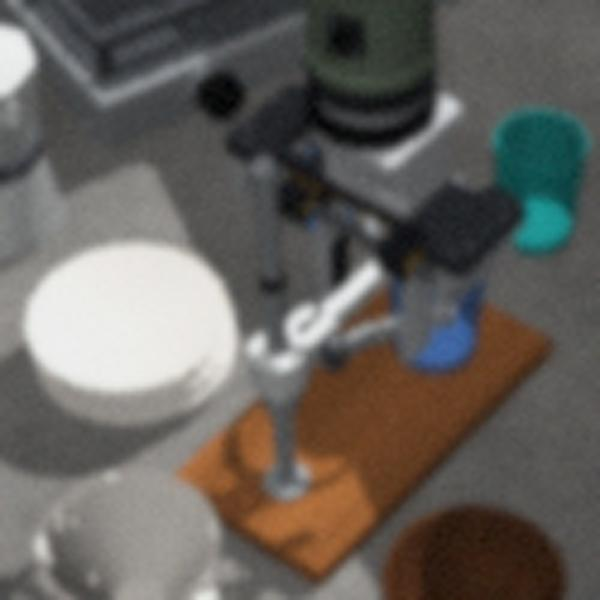

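The crop shows the clamp (275,345) has left the collar with the lever still open. The tape is at (272,283) and both fingers are on the pair, so I'll continue up.

step_arm(rows=[{"wx": 0, "wy": 0, "wz": 0, "x": 0, "y": 0, "z": -0.03, "fingers": 0.13}, {"wx": 0, "wy": 0, "wz": 0, "x": 0, "y": 0, "z": -0.06, "fingers": 0.13}, {"wx": 0, "wy": 0, "wz": 0, "x": 0, "y": 0, "z": -0.09, "fingers": 0.13}, {"wx": 0, "wy": 0, "wz": 0, "x": 0, "y": 0, "z": -0.12, "fingers": 0.13}, {"wx": 0, "wy": 0, "wz": 0, "x": 0, "y": 0, "z": -0.15, "fingers": 0.13}, {"wx": 0, "wy": 0, "wz": 0, "x": 0, "y": 0, "z": -0.18, "fingers": 0.13}, {"wx": 0, "wy": 0, "wz": 0, "x": 0, "y": 0, "z": -0.18, "fingers": 0.13}, {"wx": 0, "wy": 0, "wz": 0, "x": 0, "y": 0, "z": -0.18, "fingers": 0.13}], force=8)

```text
t: 6.5
position: [0.5218, -0.0834, 0.1627]
tcp_rot: [-3.104, -0.482, -0.001]
force: [5.8, -0.3, -2.2]
width: 0.0531
gripper_force: 7.1
```

```bash
python3 -c "
from h import *
rep();meas(6)"
```

```text
t 6.5 tcp [ 0.5218 -0.0834  0.1627] rel stand 0.0013 0.0181 0.0367 yaw 17.64 tilt [ 0.     0.001 -1.   ] F [ 5.8 -0.3 -2.2] Fy -2.1 w 0.0531 gf 7.1
clamp top scene 0.1953 hist {np.float64(0.17): np.int64(6), np.float64(0.174): np.int64(5), np.float64(0.176): np.int64(6), np.float64(0.178): np.int64(5), np.float64(0.18): np.int64(4), np.float64(0.182): np.int64(5), np.float64(0.184): np.int64(5), np.float64(0.186): np.int64(4), np.float64(0.188): np.int64(6), np.float64(0.19): np.int64(4), np.float64(0.192): np.int64(10), np.float64(0.194): np.int64(38), np.float64(0.196): np.int64(12)}
```

step_arm(rows=[{"wx": 0, "wy": 0, "wz": 0, "x": 0, "y": 0, "z": -0.025, "fingers": 0.13}, {"wx": 0, "wy": 0, "wz": 0, "x": 0, "y": 0, "z": -0.047, "fingers": 0.13}, {"wx": 0, "wy": 0, "wz": 0, "x": 0, "y": 0, "z": -0.047, "fingers": 0.13}, {"wx": 0, "wy": 0, "wz": 0, "x": 0, "y": 0, "z": -0.047, "fingers": 0.13}], force=8)

```text
t: 7.2
position: [0.5218, -0.0834, 0.1742]
tcp_rot: [-3.104, -0.482, -0.001]
force: [4.7, 0.1, -3.2]
width: 0.0536
gripper_force: 6.9
```

```bash
python3 -c "
from h import *
G=load('scene')['img'].mean(-1);print(G[184:198,248:256].round().astype(int))
rep();meas(8)
G=load('scene')['img'].mean(-1);print(G[180:198,248:256].round().astype(int))"
```

```text
[[ 74  81  78  79  77  79 111 152]
 [ 77  78  77  80  76  99 143 189]
 [ 75  73  77  79  81 104 160 206]
 [ 83  67  72  72  71 103 162 200]
 [114  81  57  52  60  92 158 199]
 [162 116  61  41  45  85 154 200]
 [203 147  82  50  48  88 147 191]
 [208 165 100  72  79 106 145 172]
 [197 155 116 107 124 148 164 171]
 [170 157 148 160 184 198 203 193]
 [158 163 174 198 220 227 225 209]
 [149 159 179 204 223 224 218 197]
 [135 143 158 180 190 195 180 161]
 [119 131 132 147 152 149 139 125]]
t 7.2 tcp [ 0.5218 -0.0834  0.1742] rel stand 0.0013 0.018 0.0482 yaw 17.64 tilt [ 0.     0.001 -1.   ] F [ 4.7  0.1 -3.2] Fy -1.4 w 0.0536 gf 6.9
clamp top scene 0.2069 hist {np.float64(0.182): np.int64(4), np.float64(0.184): np.int64(7), np.float64(0.188): np.int64(8), np.float64(0.19): np.int64(4), np.float64(0.192): np.int64(5), np.float64(0.194): np.int64(6), np.float64(0.196): np.int64(8), np.float64(0.2): np.int64(8), np.float64(0.202): np.int64(5), np.float64(0.204): np.int64(16), np.float64(0.206): np.int64(41), np.float64(0.208): np.int64(4)}
[[ 79  79  80  77  70  76  94 108]
 [ 77  78  79  80  74  86 117 151]
 [ 79  76  78  79  82 107 157 193]
 [ 79  80  78  77  92 137 187 213]
 [ 88  79  78  79  92 144 196 214]
 [117  99  86  84  90 136 189 210]
 [160 117  86  81  86 118 173 209]
 [189 127  79  74  72  96 149 192]
 [182 121  69  58  63  80 126 165]
 [162 111  67  62  78 110 144 158]
 [154 120 101 107 138 172 185 177]
 [154 142 142 158 193 215 216 196]
 [148 154 156 181 210 221 213 192]
 [132 140 149 173 192 194 181 160]
 [122 125 132 146 156 151 137 124]
 [115 122 126 125 125 121 117 110]
 [116 121 124 122 123 117 113 107]
 [115 117 121 121 122 116 109 107]]
```

View pics/last.png

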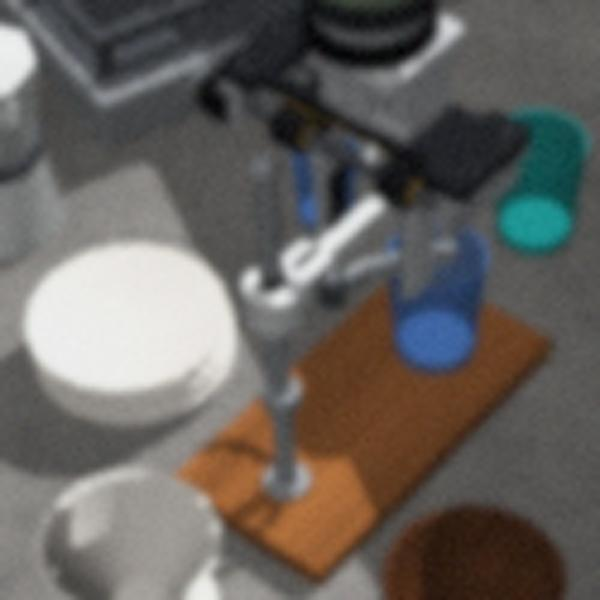

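The picture shows the clamp's bright top face (270,285) meeting the lower edge of the tape, about row 190.5 at full scale against a predicted 190.5. The measured height is 0.2069 against 0.2072, and the lever is still open. Now I'll squeeze, keeping the bar-side finger in place.

step_arm(rows=[{"wx": 0, "wy": 0, "wz": 0, "x": 0, "y": 0.006, "z": 0, "fingers": 0.06}, {"wx": 0, "wy": 0, "wz": 0, "x": 0, "y": 0.012, "z": 0, "fingers": 0.0}, {"wx": 0, "wy": 0, "wz": 0, "x": 0, "y": 0.018, "z": 0, "fingers": -0.06}, {"wx": 0, "wy": 0, "wz": 0, "x": 0, "y": 0.024, "z": 0, "fingers": -0.12}, {"wx": 0, "wy": 0, "wz": 0, "x": 0, "y": 0.03, "z": 0, "fingers": -0.18}, {"wx": 0, "wy": 0, "wz": 0, "x": 0, "y": 0.03, "z": 0, "fingers": -0.18}], force=30)

```text
t: 8.2
position: [0.5231, -0.0905, 0.174]
tcp_rot: [-3.103, -0.481, 0.003]
force: [3.2, 0.8, -4.2]
width: 0.0387
gripper_force: 8.4
```

```bash
python3 -c "
from h import *
rep();meas(6)"
```

```text
t 8.2 tcp [ 0.5231 -0.0905  0.174 ] rel stand 0.0004 0.0108 0.048 yaw 17.64 tilt [-0.002  0.001 -1.   ] F [ 3.2  0.8 -4.2] Fy -0.2 w 0.0387 gf 8.4
clamp top scene 0.2064 hist {np.float64(0.18): np.int64(4), np.float64(0.182): np.int64(4), np.float64(0.184): np.int64(8), np.float64(0.188): np.int64(8), np.float64(0.192): np.int64(7), np.float64(0.196): np.int64(6), np.float64(0.2): np.int64(9), np.float64(0.202): np.int64(4), np.float64(0.204): np.int64(16), np.float64(0.206): np.int64(40)}
```

step_arm(rows=[{"wx": 0, "wy": 0, "wz": 0, "x": 0, "y": 0.006, "z": 0, "fingers": -0.24}, {"wx": 0, "wy": 0, "wz": 0, "x": 0, "y": 0.012, "z": 0, "fingers": -0.3}, {"wx": 0, "wy": 0, "wz": 0, "x": 0, "y": 0.018, "z": 0, "fingers": -0.36}, {"wx": 0, "wy": 0, "wz": 0, "x": 0, "y": 0.024, "z": 0, "fingers": -0.42}, {"wx": 0, "wy": 0, "wz": 0, "x": 0, "y": 0.028, "z": 0, "fingers": -0.48}, {"wx": 0, "wy": 0, "wz": 0, "x": 0, "y": 0.028, "z": 0, "fingers": -0.54}, {"wx": 0, "wy": 0, "wz": 0, "x": 0, "y": 0.028, "z": 0, "fingers": -0.54}, {"wx": 0, "wy": 0, "wz": 0, "x": 0, "y": 0.028, "z": 0, "fingers": -0.54}], force=35)

```text
t: 9.3
position: [0.5261, -0.0978, 0.175]
tcp_rot: [3.104, 0.482, -0.0]
force: [-1.9, 0.9, 0.2]
width: 0.0232
gripper_force: 35.0
```

```bash
python3 -c "
from h import *
rep();meas(6)"
```

```text
t 9.3 tcp [ 0.5261 -0.0978  0.175 ] rel stand 0.001 0.0031 0.049 yaw 17.65 tilt [ 0. -0. -1.] F [-1.9  0.9  0.2] Fy 1.4 w 0.0232 gf 35.0
clamp top scene 0.2066 hist {np.float64(0.18): np.int64(5), np.float64(0.184): np.int64(9), np.float64(0.188): np.int64(6), np.float64(0.19): np.int64(6), np.float64(0.192): np.int64(5), np.float64(0.194): np.int64(4), np.float64(0.198): np.int64(6), np.float64(0.2): np.int64(11), np.float64(0.202): np.int64(5), np.float64(0.204): np.int64(13), np.float64(0.206): np.int64(40), np.float64(0.208): np.int64(4)}
```

View pics/last.png

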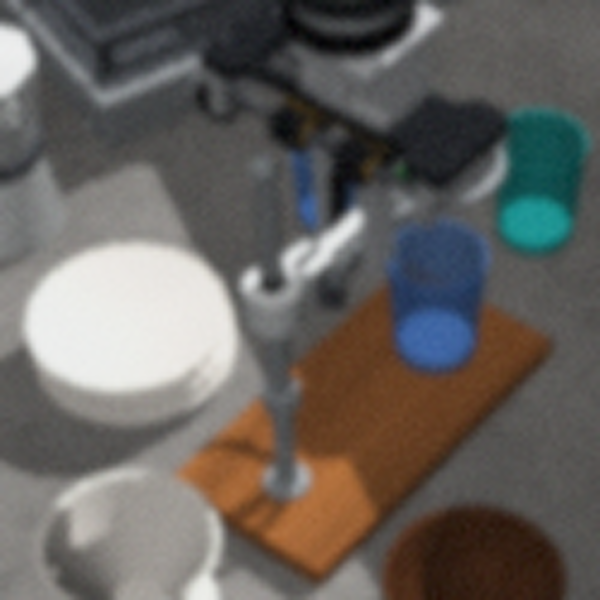

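The width is 23.2 mm (24 nominal), so the lever is home. Grip force is 35 N, the lateral force is small, and the clamp holds at the tape. The picture shows the clamp at (270,285), the lever along the bar and the tumbler at (437,300) undisturbed, so I'm handing in.

```bash
python3 -c "
from h import *
rep();print(ctrl.sign_off())"
```

```text
t 9.6 tcp [ 0.526  -0.0977  0.1749] rel stand 0.001 0.0031 0.0489 yaw 17.64 tilt [-0. -0. -1.] F [-3.2  1.2  0.7] Fy 2.2 w 0.0231 gf 35.0
the job is handed in; nothing more can be done
None
```

I lifted the bracket with its lever open, squeezed the lever home at the tape's lower edge (clamp top within about 1 mm by camera), and handed the job in at 9.6 s, still gripping both at 35 N; the tumbler was not touched.

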